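# Turn the camcorder's screen to the performer and start recording

## Robot

A 7-joint arm with a two-finger parallel gripper is mounted at the origin on the work surface. World frame = base frame: x ahead of the robot, y to its left, z up, the work surface at z = 0. Lengths are in m, angles in rad, forces in N, time in s.
With the tool pointing down it reaches from about 0.4 to 0.75 m from the base axis. Payload 19.5 kg.
Tool frame: the origin (TCP) lies midway between the tips of the shut fingers; the grasp point (between the pads) lies 19 mm behind it (pinch_z is the distance from the TCP to the grasp point, in m); z points along the fingers, y is the line along which they close (so a half turn about z gives the same grasp; the last joint's range is limited). The gripper opens to 85 mm and grips with 20 to 120 N. Pads are 22 mm wide; open, the fingers measure 114 mm over their backs; the gripper's body (76 mm by 85 mm) begins 54 mm behind the grasp point. The pads swing forward as they close: fully open they stand 13 mm farther back than shut.
Start: joints at [-1.389, 0.707, -0.028, 1.485, 0.022, 0.951, -0.075], TCP at [0.128, 0.561, 0.231] pointing down, gripper open.
Joint ranges: [-2.71, 2.71], [-0.32, 2.16], [-1.57, 1.52], [0, 2.45], [-1.46, 4.6], [0, 2.02], [-2.83, 2.83]. Speed limits (rad/s): [1.89, 1.89, 2.57, 2.57, 3.01, 3.01, 3.01].

## Interface

Orientations are given as a unit quaternion [x, y, z, w].
In Python, from rig import * gives the robot as it stands.
- The arm moves only by the tool jog_arm, never from a script. Its argument "plan" is a list that holds one entry, the list of rows, each a list of 7 numbers: the opening, from 0 (shut) to 1 (fully open), then the shift along the tool's x, y, z in cm, then the turn, a rotation vector about the tool's x, y, z in degrees. A call has 1 to 8 rows; each row is the pose to reach, as a shift and turn from the pose commanded when the call began, along the tool's axes at that moment; what a row does not reach only later rows make up. A row lasts 1/10 s, in which the tool goes at most 50 mm and 8.59 degrees, less where a joint would pass 70% of its speed; a pose out of reach is approached as far as the arm can. A call with a gripper value outside its range is refused whole. The fingers move at their own pace and stop on an object; "newtons" is the grip in N (left out, the last holds). Time passes only in rows, so rows that repeat a pose let the fingers close. It gives the time, the measured TCP pose, the force, the opening and the grip force at its end, in the units of the state.
- state(): the state, without advancing time (a new reading comes with each control period).
- get_image(name): name is "side" or "top" or "wrist"; returns the picture (480x640x3 uint8, red, green, blue); there is no depth.
- get_calibration(name): a dict with "fx", "fy", "cx", "cy" (pixels), "k1" (the pictures are not rectified: a ray, as slopes to the right and down, at radius r is drawn at 1 + k1 r^2 times it, then the intrinsics apply), "world_from_camera" (4x4, takes a point from camera to world coordinates). Camera axes: x right, y up, looking along -z (the intrinsics and any distortion apply to the point x, -y, -z); pixel columns grow to the right and rows downward; lengths in m; the calibration is good to about 2 mm. A picture is of the moment at which its call begins: read the wrist's pose just before it. get_calibration takes no time and is no camera call; for the wrist camera it gives the pose at the moment of the call.
- finish_job(): hands the job in; it is judged then, once.
The state is a dict: "time": time; "qpos": joint angles; "joint_vel": joint speeds; "joint_efforts": joint torques, N m; "position": TCP position; "eef_rot": TCP orientation; "ft_force": force on the tool from outside, world axes, zero at the start; "wrist_torque": the same for the moment, N m; "grip_width": finger opening in m; "grasp_force": force on a finger pad.
Only numpy, scipy, OpenCV 4.12 (cv2) and the standard library are available. Lean on these libraries where they do the work, as an engineer would, in place of code of your own. Each camera call takes 0.05 s, during which the arm holds its last target. There are 200 camera calls.

## Task

The performer stands where the camcorder's lens looks and wants to see the picture: with a fingertip, gently push the top edge of the swung-out screen forward and over, right round its pivot to the stop, so that the picture side faces the way the lens looks. Then press the record button on top of the camcorder fully down and let go. Do not grip or lift anything, leave the camcorder standing and aimed as it is, and leave the other things on the table alone.

Things in the scene. Friction and masses are not known exactly. Their poses are not given: they have to be found in the camera images.
- camcorder: Camcorder on a round-base desk stand, standing loose, 1.5 kg in all. Origin: centre of the base's underside; x the way the lens looks (from the robot, within 0.5 rad), y to the camera's left, z up. In mm: base 128 across, 20 high; body x -54 to 58, y -24 to 24, z 92 to 152 (top flat but for the button); hand grip to y -42, battery back to x -80, lens ahead to x 76.
- screen (a joint): Turn of the screen, rad. 0: upright, picture side to the rear (to the robot); growing tips the upper edge forward (+x of the camcorder), pi/2: level, picture side up; 3.14: upright, upside down, picture side to the front, at a hard stop. The other stop is -1.57. A friction hinge (0.012 N m) keeps it where it is left; starts between -0.35 and 0.35.
- panel: The screen panel itself, which turns with joint screen: black, 8 mm thick (its x), 66 mm long (its y), 46 mm high (its z); origin at its centre, which lies on the axis of turning. Its own -x side is the picture side (dark glass 56 by 36 mm), its +x side the plain bare-metal back with a small badge.
- pivot (a point): Point of the camcorder on the screen's axis (level, along the camcorder's y) at x 30, y 73, z 122 mm; axes as the camcorder's. It is the panel's centre at every angle. The panel is swung out square to the camera's left side (y 40 to 106), and its upper and lower edges are 23 mm from the axis; a 12 mm wide hinge knuckle (y 24 to 36) joins it to the body.
- record (a joint): Record button on the top of the camcorder, a round metal cap 16 mm across at x -36, y 0, its top at z 162 mm in the camcorder's frame when up, in a collar 32 mm across that ends at z 154. 0: up; 0.004 (m): fully down. Springs back; 3.5 N press it fully down.
- record_top (a point): Centre of the top of the record button.
- lens (a point): Centre of the front of the lens, x 76, y 0, z 122 mm in the camcorder's frame.
- bowl: Stainless steel bowl, 170 mm across the rim, 65 mm high; origin under its centre. Bystander.
- tape: Roll of grey tape lying flat, 100 mm across, 48 mm high; origin under its centre. Bystander.
- can: Drink can, upright, 66 mm across, 115 mm high; origin under its centre. Bystander.
- drive: Blue portable disk drive lying flat, 115 by 78 by 16 mm; origin under its centre. Bystander.
- battery: Spare camcorder battery, black block 46 by 36 by 22 mm; origin under its centre. Bystander.
- screwdriver: Screwdriver lying along its x, 170 mm long, yellow handle. Bystander.
- driver: Bare loudspeaker driver, cone up, 90 mm across, 37 mm high; origin under its centre. Bystander.
Things that resemble listed ones, but are neither listed nor needed, are in the scene too. What is shaped like the camcorder but red or yellow is not meant.

How it is judged:
By the outcome, as a careful person would: the job done as asked, in the order asked, and still so for the second after the job is handed in, with the robot touching nothing.
It also fails if it takes over 56 s, if anything falls off the work surface, if the arm or the gripper's body presses on something with over 40 N, if the wrist force passes 120 N, or if a joint passes its speed limit or range.

## Working session

There is one attempt and no reset: what is moved stays moved. The work goes in short steps, Python scripts to look and compute and a tool call to move; the robot and the scene stay as the last step left them, time stands still between calls to the robot, and variables do not carry over. Pictures are saved under pics/ and viewed, at most 10 in all, crops included, and the job is handed in when it is done.

Besides the shell and the picture viewer there is one more tool, called after "Call:" in YAML: its name, and indented under it one key for each argument. jog_arm: Moves the arm, as the interface text tells. Its arguments: {"type":"object","properties":{"plan":{"type":"array"},"newtons":{"type":"number"}},"required":["plan"]}

```bash
mkdir -p pics; ls; python3 - <<'E'
from rig import *
import cv2
for n in ("side","top"):
    im=get_image(n); cv2.imwrite(f"pics/{n}0.png",im[:,:,::-1])
    c=get_calibration(n); print(n,c)
s=state(); print(s['time'],s['position'],s['eef_rot'],s['qpos'])
E
```

```text
pics
side {'fx': 542.8186977901356, 'fy': 542.8186977901356, 'cx': 321.25606229331964, 'cy': 244.26198363427648, 'k1': 0.011342736690826982, 'world_from_camera': array([[ 0.98760807,  0.10976683, -0.1121675 ,  0.39001156],
       [-0.15690329,  0.67503424, -0.72090924, -0.87687043],
       [-0.00341502,  0.72957523,  0.68389204,  1.03026903],
       [ 0.        ,  0.        ,  0.        ,  1.        ]])}
top {'fx': 602.1508596529751, 'fy': 602.1508596529751, 'cx': 318.23246434453154, 'cy': 242.550014647846, 'k1': 0.00989140835311228, 'world_from_camera': array([[ 0.01068948,  0.9971501 , -0.07468206,  0.43563815],
       [-0.9998442 ,  0.00960943, -0.01480641,  0.06571876],
       [-0.01404656,  0.0748287 ,  0.99709747,  1.57485169],
       [ 0.        ,  0.        ,  0.        ,  1.        ]])}
0.1 [0.12755471 0.56042308 0.2308901 ] [ 1.11680895e-01  9.93744000e-01 -4.87696777e-04 -4.52239408e-05] [-1.38869884  0.70700541 -0.0276168   1.48497097  0.02198638  0.95089774
 -0.07552281]
```

View pics/side0.png

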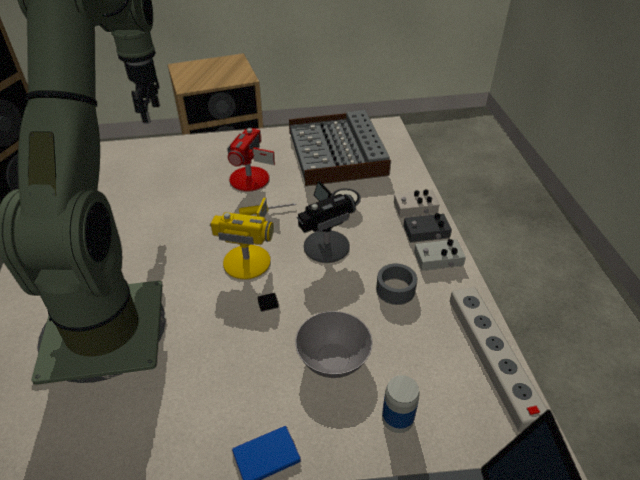

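View pics/top0.png

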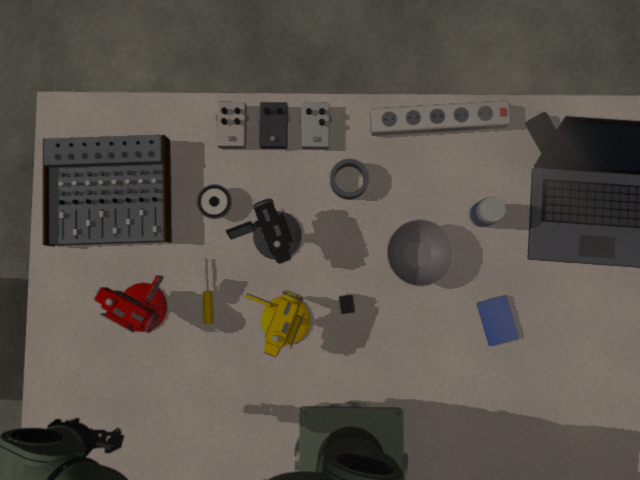

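Side view: black camcorder with its base at (327,246). The red one is at (249,160) and the yellow one at (245,240). In the top view the black one is at (275,232), yellow at (287,320) and red at (130,305). Only the black one fits the description, and its screen sticks out to about (240,229). I'll confirm this in an enlarged crop.

```bash
python3 - <<'E'
import cv2,numpy as np
t=cv2.imread("pics/top0.png")[185:285,205:325]; s=cv2.imread("pics/side0.png")[170:270,280:380]
t=cv2.resize(t,None,fx=4,fy=4,interpolation=3); s=cv2.resize(s,None,fx=4,fy=4,interpolation=3)
im=np.hstack([t,s]).astype(float)/255; im=(255*im**0.6).astype(np.uint8)
cv2.imwrite("pics/crop0.png",im[:, :800] if im.shape[1]<=800 else cv2.resize(im,(800,int(400*800/im.shape[1])))); print(im.shape)
E
```

```text
(400, 880, 3)
```

View pics/crop0.png

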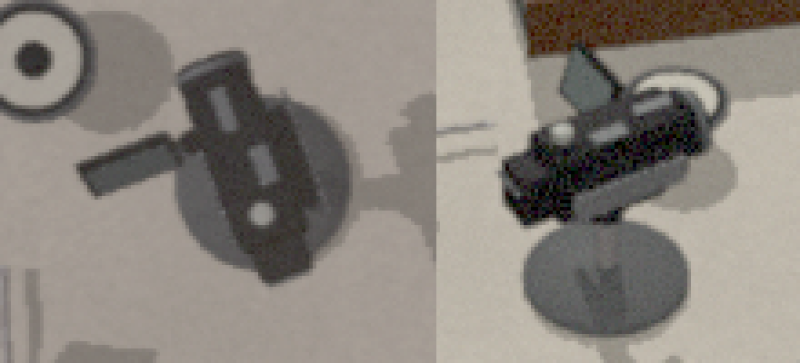

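The crop confirms it. The black camcorder has its round button at top (276.8,243.6) and side (314.8,206.0), and the screen is swung out to the left with its upper edge tipped slightly forward. I'll measure now.

```bash
cat > h.py <<'E'
import numpy as np, cv2
from scipy.optimize import least_squares
from rig import *
def proj(c,P):
    T=np.linalg.inv(c['world_from_camera']); p=np.atleast_2d(P)@T[:3,:3].T+T[:3,3]
    u=np.c_[p[:,0],-p[:,1]]/(-p[:,2:]); u=u*(1+c['k1']*(u**2).sum(1,keepdims=True))
    return u*[c['fx'],c['fy']]+[c['cx'],c['cy']]
def tri(obs): # [(calib,uv)]
    r=least_squares(lambda P:np.concatenate([proj(c,P)[0]-uv for c,uv in obs]),[.45,.1,.1]); return r.x,np.abs(r.fun).max()
def cam2w(p,x,y,yaw):
    p=np.atleast_2d(p)/1000; c,s=np.cos(yaw),np.sin(yaw)
    return np.c_[x+c*p[:,0]-s*p[:,1],y+s*p[:,0]+c*p[:,1],p[:,2]]
def panel(th,pts):  # pts in panel frame mm -> camcorder frame
    pts=np.atleast_2d(pts); c,s=np.cos(th),np.sin(th)
    return np.c_[30+c*pts[:,0]+s*pts[:,2],73+pts[:,1],122-s*pts[:,0]+c*pts[:,2]]
E
python3 - <<'E'
from h import *
t,s=get_calibration('top'),get_calibration('side')
k=.27504
tp=lambda u,v:np.array([205+u*k,185+v*k]); sp=lambda u,v:np.array([280+(u-436.4)*k,170+v*k])
print('button',tri([(t,tp(261,213)),(s,sp(563,131))]))
print('base',tri([(t,tp(263.5,182)),(s,sp(607,280))]))
# panel corners: top view front edge outer (78,165), rear bottom outer (96,198); side: apex (581,42)
obs=[(t,tp(261,213),[-36,0,162]),(t,tp(263.5,182),[0,0,20]),(s,sp(563,131),[-36,0,162]),(s,sp(607,280),[0,0,20])]
pan=[(t,tp(77,164),[4,33,23]),(t,tp(165,133),[4,-33,23]),(t,tp(96,198),[-4,33,-23]),(s,sp(580,41),[4,33,23])]
def f(q):
    return np.concatenate([proj(c,cam2w(p,*q[:3]))[0]-uv for c,uv,p in obs]+[proj(c,cam2w(panel(q[3],p),*q[:3]))[0]-uv for c,uv,p in pan])
r=least_squares(f,[.45,.1,.35,.2]); print(r.x); print(r.fun.round(1))
w=cam2w([[30,73,122],[-36,0,162]],*r.x[:3]); print(w)
E
```

```text
button (array([0.53866755, 0.18452727, 0.1588027 ]), np.float64(0.16206316116910102))
base (array([ 0.57258152,  0.1964733 , -0.00074438]), np.float64(0.08417586242984498))
[0.57104978 0.19444187 0.36967764 0.26158595]
[ 1.2  0.3  0.1 -0.2 -0.5 -0.2 -0.5 -4.9 -0.   0.3  1.6 -0.8  0.3  0.
 -0.1 -0.1]
[[0.57264711 0.27334972 0.122     ]
 [0.5374818  0.18143454 0.162     ]]
```

Call:
jog_arm:
  plan:
    - [[0,0,0,-4,0,0,0],[0,-44,-22,-4,0,0,-34],[0,-44,-22,-4,0,0,-34],[0,-44,-22,-4,0,0,-34],[0,-44,-22,-4,0,0,-34],[0,-44,-22,-4,0,0,-34],[0,-44,-22,-4,0,0,-34],[0,-44,-22,-4,0,0,-34]]
  newtons: 20

```text
time: 0.9
position: [0.3994, 0.3368, 0.2712]
eef_rot: [-0.184, 0.983, -0.0, -0.0]
ft_force: [0.5, 0.3, 0.2]
grip_width: -0.0
grasp_force: 0.0
```

Call:
jog_arm:
  plan:
    - [[0,-6,-10,0,0,0,0],[0,-6,-10,0,0,0,0],[0,-6,-10,0,0,0,0],[0,-6,-10,0,0,0,0],[0,-6,-10,0,0,0,0],[0,-6,-10,0,0,0,0]]

```text
time: 1.5
position: [0.4892, 0.2681, 0.2714]
eef_rot: [-0.185, 0.983, 0.0, -0.0]
ft_force: [0.6, 0.4, -0.4]
grip_width: -0.0002
grasp_force: 0.0
```

```bash
python3 - <<'E'
from h import *
c=get_calibration('wrist'); im=get_image('wrist'); cv2.imwrite('pics/w1.png',(255*(im[:,:,::-1]/255.)**.7).astype('uint8'))
s=state(); print(s['position'],s['eef_rot']); print(c)
q=[.5715,.195,.36]
print(proj(c,cam2w([[30,73,122],[-36,0,162],[0,0,20]],*q)))
E
```

```text
[0.48923549 0.26805697 0.27140374] [-1.84685176e-01  9.82797718e-01  1.23587630e-04 -1.27025568e-04]
{'fx': 394.80287361853937, 'fy': 394.80287361853937, 'cx': 318.99318907961214, 'cy': 241.67402363708703, 'k1': -0.05059377971766275, 'world_from_camera': array([[-3.62776123e-01, -8.93560275e-01, -2.64468373e-01,
         4.22757848e-01],
       [ 9.31876204e-01, -3.47715246e-01, -1.03444907e-01,
         2.41945478e-01],
       [ 4.74573843e-04, -2.83979125e-01,  9.58830345e-01,
         4.13622680e-01],
       [ 0.00000000e+00,  0.00000000e+00,  0.00000000e+00,
         1.00000000e+00]])}
[[288.26432472 318.91396412]
 [175.13549884 257.34869056]
 [225.43080153 246.26715945]]
```

View pics/w1.png

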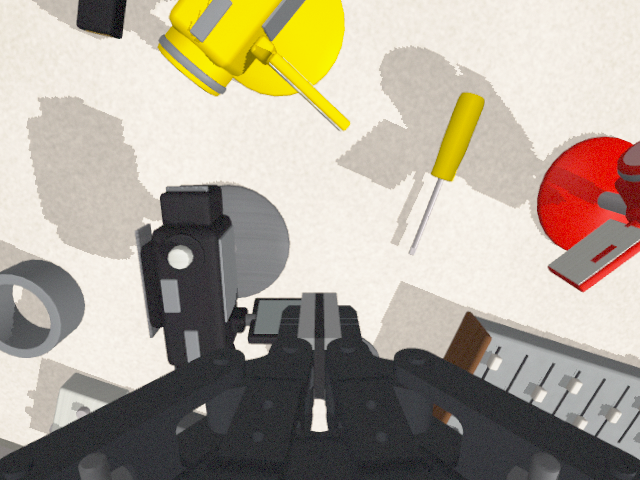

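Wrist view: the button is at (180,257), the inner rear-lower panel corner at (255,298) and the inner upper-front corner at (249,343). The glass faces up and to the rear, so the tilt is positive. I'll refit with these added.

```bash
python3 - <<'E'
from h import *
t,s,w=[get_calibration(n) for n in('top','side','wrist')]
k=.27504
tp=lambda u,v:np.array([205+u*k,185+v*k]); sp=lambda u,v:np.array([280+(u-436.4)*k,170+v*k])
B=[-36,0,162]
obs=[(t,tp(261,213),B),(t,tp(263.5,182),[0,0,18]),(s,sp(563,131),B),(w,[180,257],B)]
pan=[(t,tp(77,164),[4,33,23]),(t,tp(165,133),[4,-33,23]),(t,tp(96,198),[-4,33,-23]),(s,sp(580,41),[4,33,23]),(w,[255,298],[-4,-33,-23]),(w,[249,343],[4,-33,23])]
def f(q):
    return np.concatenate([proj(c,cam2w(p,*q[:3]))[0]-uv for c,uv,p in obs]+[proj(c,cam2w(panel(q[3],p),*q[:3]))[0]-uv for c,uv,p in pan])
r=least_squares(f,[.45,.1,.35,.2],loss='soft_l1'); print(r.x); print(r.fun.round(1))
print(cam2w([[30,73,122],B],*r.x[:3]))
print('btn tri',tri([o[:2] for o in obs if o[2]is B]))
# finger targets in camcorder frame -> tool shift (cm) from present pose
S=state();p0=S['position']
from scipy.spatial.transform import Rotation as R
M=R.from_quat(S['eef_rot']).as_matrix()
for n,P in (('behind',[-20,75,134]),('over',[30,75,170]),('button',[-36,0,162])):
    print(n,(M.T@(cam2w(P,*r.x[:3])[0]-p0)*100).round(2))
E
```

```text
[0.57083377 0.19782571 0.3618142  0.24767538]
[-0.3  0.4 -1.1 -0.  -0.8 -1.  -0.5  0.8 -1.4  0.1  0.3 -0.8 -1.1 -0.4
 -0.2 -0.9  0.3 -0.8 -1.1 -0.5]
[[0.57305154 0.27671855 0.122     ]
 [0.53716455 0.18508273 0.162     ]]
btn tri (array([0.53823511, 0.1844655 , 0.15836076]), np.float64(0.32488269012026194))
behind [-3.13 -1.99 13.74]
over [-8.13 -2.04 10.14]
button [-1.46 -9.47 10.94]
```

Call:
jog_arm:
  plan:
    - [[0,-3,-2,4,0,0,0.5],[0,-3,-2,8,0,0,0.5],[0,-3,-2,11,0,0,0.5],[0,-3,-2,13,0,0,0.5],[0,-3,-2,13.7,0,0,0.5],[0,-3,-2,13.7,0,0,0.5]]

```text
time: 2.15
position: [0.5249, 0.2597, 0.1341]
eef_rot: [-0.18, 0.984, -0.0, -0.0]
ft_force: [-0.8, -0.0, 0.6]
grip_width: -0.0
grasp_force: 0.0
```

```bash
cat >> h.py <<'E'
Q=[.57083,.19783,.3618]
def tcp(): # TCP in camcorder frame, mm
    s=state(); d=s['position']-[Q[0],Q[1],0]; c,n=np.cos(Q[2]),np.sin(Q[2])
    return (1000*np.array([c*d[0]+n*d[1],-n*d[0]+c*d[1],d[2]])).round(1), s['ft_force'], s['time']
E
python3 - <<'E'
from h import *
print(tcp())
im=get_image('wrist'); cv2.imwrite('pics/w2.png',(255*(im[:,:,::-1]/255.)**.7).astype('uint8'))
E
```

```text
(array([-21.1,  74.1, 134.1]), array([-0.81720791, -0.0068939 ,  0.64289905]), 2.15)
```

View pics/w2.png

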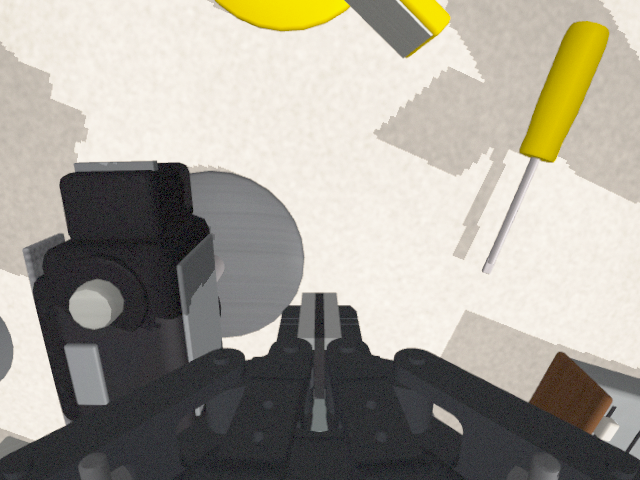

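Clear of the panel and behind it: the fingertip is 12 mm above the axis, and the screen is ahead of the fingers at the bottom of the picture. Next I push forward slowly.

Call:
jog_arm:
  plan:
    - [[0,-1.5,0,0,0,0,0],[0,-2.4,0,0,0,0,0],[0,-3,0,0,0,0,0],[0,-3.5,0,0,0,0,0],[0,-4,0,0,0,0,0],[0,-4.5,0,0,0,0,0],[0,-5,0,0,0,0,0],[0,-5.4,0,0,0,0,0]]

```text
time: 3.0
position: [0.5762, 0.2783, 0.1343]
eef_rot: [-0.179, 0.984, -0.0, -0.0]
ft_force: [-0.1, -0.3, -0.7]
grip_width: 0.0003
grasp_force: 0.4
```

```bash
python3 - <<'E'
from h import *
print(tcp())
a=get_image('side')[160:280,270:390];b=get_image('top')[185:285,205:325]
im=np.hstack([cv2.resize(x,(400,400),interpolation=3) for x in(a,b)]); cv2.imwrite('pics/c3.png',(255*(im[:,:,::-1]/255.)**.6).astype('uint8'))
E
```

```text
(array([ 33.5,  73.4, 134.3]), array([-0.14746166, -0.28744547, -0.68739896]), 3.0)
```

View pics/c3.png

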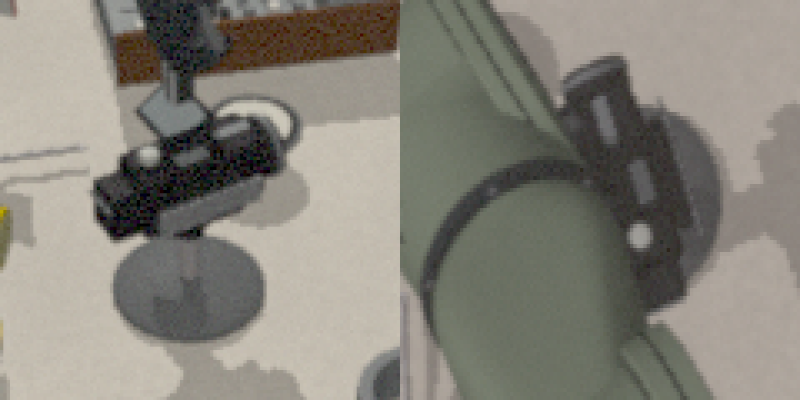

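The screen now lies well forward under the fingertip (left crop, about (170,115)) and the camcorder hasn't moved. I continue over and down.

Call:
jog_arm:
  plan:
    - [[0,-0.6,0,0,0,0,0],[0,-1.2,0,0.2,0,0,0],[0,-1.6,0,0.6,0,0,0],[0,-1.9,0,1.1,0,0,0],[0,-1.9,0,1.6,0,0,0],[0,-1.9,0,2.1,0,0,0],[0,-1.8,0,2.5,0,0,0],[0,-1.6,0,2.7,0,0,0]]

```text
time: 3.9
position: [0.5907, 0.2838, 0.1068]
eef_rot: [-0.179, 0.984, -0.0, -0.0]
ft_force: [1.0, 0.9, 0.2]
grip_width: 0.0
grasp_force: 0.5
```

Call:
jog_arm:
  plan:
    - [[0,0.2,0,0.1,0,0,0],[0,0.4,0,0.1,0,0,0],[0,0.5,0,0.1,0,0,0],[0,0.5,0,0.1,0,0,0]]

```text
time: 4.3
position: [0.5862, 0.2822, 0.1065]
eef_rot: [-0.18, 0.984, 0.0, 0.0]
ft_force: [1.0, 1.1, -0.4]
grip_width: 0.0002
grasp_force: 0.6
```

```bash
python3 - <<'E'
from h import *
print(tcp())
a=get_image('side')[160:260,280:380];b=get_image('wrist')
im=np.hstack([cv2.resize(x,(400,400),interpolation=3) for x in(a,b[180:480,50:350])]); cv2.imwrite('pics/c4.png',(255*(im[:,:,::-1]/255.)**.6).astype('uint8'))
E
```

```text
(array([ 44.2,  73.4, 106.5]), array([ 1.00729534,  1.12523416, -0.43787058]), 4.3)
```

View pics/c4.png

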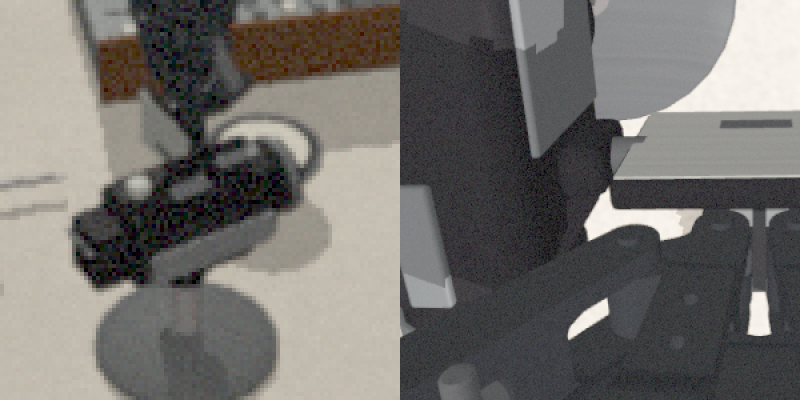

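The plain back with its badge now faces the robot: the upper rear inner corner is at wrist (210,315), the lower rear one at (241,264), and the upper front one at (210,335). I'll solve for the screen angle.

```bash
python3 - <<'E'
from h import *
w=get_calibration('wrist')
C=[[4,-33,-23],[4,-33,23],[-4,-33,-23]]; U=np.array([[210,315],[241,264],[210,335]])
for free in (0,1):
    f=lambda q:(proj(w,cam2w(panel(q[0],C),Q[0]+q[1]*free,Q[1]+q[2]*free,Q[2]))-U).ravel()
    r=least_squares(f,[2.8,0,0],x_scale=[1,.01,.01]);print(r.x,r.fun.round(1))
for th in(2.7,2.9,3.14):print(th,proj(w,cam2w(panel(th,C),*Q)).round().tolist())
E
```

```text
[3.11018867 0.         0.        ] [-4.8 -1.8 -4.3  0.4 -2.7  2.9]
[ 3.11162547e+00 -6.14416358e-04  1.11528610e-03] [-0.6 -2.3 -1.2 -0.1  1.5  2.4]
2.7 [[206.0, 280.0], [238.0, 287.0], [205.0, 308.0]]
2.9 [[205.0, 296.0], [238.0, 276.0], [206.0, 323.0]]
3.14 [[205.0, 315.0], [237.0, 263.0], [208.0, 340.0]]
```

Call:
jog_arm:
  plan:
    - [[0,0.1,0,0,0,0,0],[0,0.2,0,0,0,0,0],[0,0.2,0,0,0,0,0]]

```text
time: 4.7
position: [0.5844, 0.282, 0.1065]
eef_rot: [-0.18, 0.984, 0.0, 0.0]
ft_force: [3.4, 4.0, 0.1]
grip_width: 0.0
grasp_force: 1.9
```

The stop is reached: the force rises to about 5 N. I back off forward, then lift and look.

Call:
jog_arm:
  plan:
    - [[0,-1,0,0,0,0,0],[0,-2.5,0,0,0,0,0],[0,-2.5,0,-4,0,0,0],[0,-2.5,0,-8,0,0,0],[0,-1,0,-11,0,0,0],[0,3,0,-12,0,0,0],[0,6.5,-1.5,-12,0,0,0],[0,6.5,-1.5,-12,0,0,0]]

```text
time: 5.5
position: [0.5256, 0.2411, 0.2269]
eef_rot: [-0.179, 0.984, -0.001, -0.002]
ft_force: [1.1, 0.4, -0.6]
grip_width: -0.0002
grasp_force: 0.0
```

Call:
jog_arm:
  plan:
    - [[0,0,0,0,0,0,0],[0,0,0,0,0,0,0]]

```text
time: 5.7
position: [0.5292, 0.2448, 0.2262]
eef_rot: [-0.179, 0.984, 0.0, 0.0]
ft_force: [0.8, 0.4, -0.5]
grip_width: -0.0003
grasp_force: 0.0
```

```bash
python3 - <<'E'
from h import *
print(tcp()); w=get_calibration('wrist')
im=get_image('wrist'); cv2.imwrite('pics/w5.png',(255*(im[:,:,::-1]/255.)**.6).astype('uint8'))
print(proj(w,cam2w([[-36,0,162],[-80,24,150]],*Q)).round(1).tolist())
for th in(2.9,3.14):print(th,proj(w,cam2w(panel(th,[[4,-33,-23],[4,-33,23],[-4,-33,-23],[4,33,-23],[-4,33,-23]]),*Q)).round().tolist())
E
```

```text
(array([-22.3,  58.7, 226.2]), array([ 0.78553005,  0.39679995, -0.478576  ]), 5.7)
[[211.8, 235.5], [255.4, 151.4]]
2.9 [[290.0, 314.0], [294.0, 300.0], [290.0, 326.0], [394.0, 314.0], [394.0, 326.0]]
3.14 [[290.0, 323.0], [294.0, 293.0], [290.0, 334.0], [394.0, 323.0], [394.0, 334.0]]
```

View pics/w5.png

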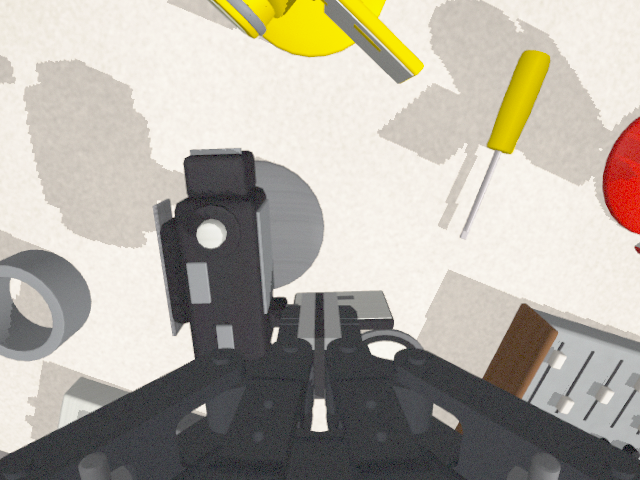

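The screen's upper outer corner is at (393,321), against a predicted (394,323) at 3.14, so it is at the stop. The button is at (211,234) where predicted, so the camcorder hasn't moved. Next I go over the button.

Call:
jog_arm:
  plan:
    - [[0,1.4,-4,0,0,0,0],[0,1.4,-5.9,1,0,0,0],[0,1.4,-5.9,4,0,0,0],[0,1.4,-5.9,5.6,0,0,0],[0,1.4,-5.9,5.6,0,0,0],[0,1.4,-5.9,5.6,0,0,0]]

```text
time: 6.35
position: [0.5369, 0.1847, 0.1706]
eef_rot: [-0.18, 0.984, 0.0, 0.0]
ft_force: [-0.9, -0.3, 0.6]
grip_width: -0.0003
grasp_force: 0.0
```

```bash
python3 - <<'E'
from h import *
print(tcp())
E
```

```text
(array([-36.4,  -0.2, 170.6]), array([-0.88514127, -0.31867829,  0.55573476]), 6.35)
```

Call:
jog_arm:
  plan:
    - [[0,0,0,0.5,0,0,0],[0,0,0,0.9,0,0,0],[0,0,0,1.1,0,0,0],[0,0,0,1.25,0,0,0],[0,0,0,1.3,0,0,0],[0,0,0,1.3,0,0,0]]

```text
time: 6.95
position: [0.5368, 0.1845, 0.1579]
eef_rot: [-0.179, 0.984, 0.0, 0.0]
ft_force: [-0.3, 0.6, 9.5]
grip_width: -0.0
grasp_force: 5.0
```

It has bottomed out: 9.5 N at z 157.9 mm. I release straight up.

Call:
jog_arm:
  plan:
    - [[0,0,0,-1,0,0,0],[0,0,0,-4,0,0,0],[0,0,0,-8,0,0,0],[0,5,0,-10,0,0,0],[0,8,0,-10,0,0,0],[0,8,0,-10,0,0,0],[0,8,0,-10,0,0,0],[0,8,0,-10,0,0,0]]

```text
time: 7.75
position: [0.4622, 0.1562, 0.2573]
eef_rot: [-0.179, 0.984, 0.0, 0.0]
ft_force: [-0.1, -0.6, -0.3]
grip_width: 0.0002
grasp_force: 0.0
```

```bash
python3 - <<'E'
from h import *
print(tcp())
a=get_image('side')[160:260,280:380]; b=get_image('top')[185:285,205:305]
im=np.hstack([cv2.resize(x,(400,400),interpolation=3) for x in(a,b)]); cv2.imwrite('pics/c6.png',(255*(im[:,:,::-1]/255.)**.6).astype('uint8'))
E
```

```text
(array([-116.3,   -0.5,  257.3]), array([-0.13649092, -0.61460844, -0.32272132]), 7.75)
```

View pics/c6.png

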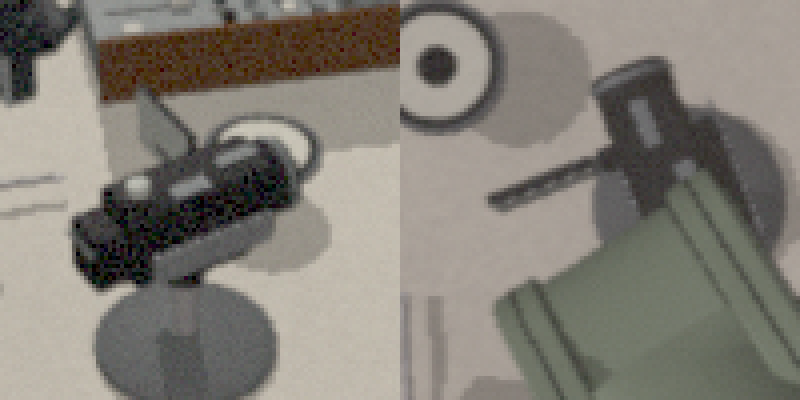

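The screen stands upright at the stop, seen edge-on from the top at (550,180). The camcorder hasn't moved, the button is back up, and the arm is clear of everything.

```bash
python3 -c "
from rig import *
print(finish_job())"
```

```text
the job is handed in; nothing more can be done
None
```

The screen is turned right round to its stop with the picture facing the way the lens looks, and the record button was then pressed fully down and released. The camcorder is standing and aimed as before, nothing else was touched, and the job is handed in at about 8 s.

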